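Return the beam camera kit to its outlined pads

TASK

The beam camera session is over: put the four kit items back on their black rubber pads, each centred on the white outline drawn to its own footprint - the lens tube on the small circle, the amber bottle on the larger circle, the screwdriver lying along the long slot and the USB hub lying squarely on the rectangle (the last two either way round). Leave the lens tube and the bottle standing upright, do not tip the bottle over on the way, and do not disturb the wash bottle or the petri dish.

Things in the scene. Friction and masses are not known exactly. Their poses are not given: they have to be found in the camera images.
- lens_tube: Black hollow lens tube standing upright with its open end up, diameter 31, height 29. Loose. Origin: centre of its underside; z up along its axis. All sizes in mm.
- amber_bottle: Small tan-brown bottle with a black cap, standing, 96 tall: round body about 45 in diameter up to 60 high, tapering shoulder to 80, cap 27 in diameter from 80 to 96. Loose, 0.08 to 0.17 kg. Origin: underside, within 2 mm of its axis; z up. All sizes in mm.
- screwdriver: Small black screwdriver lying on the bench, 139 long. Handle 81 long, up to 19 wide and 18 thick, thin steel blade 4 in diameter 9 above the bench. Origin: under the middle of its length and width, at bench height. The blade points along its x axis, turned 6 degrees towards -y; handle from x = -70 to +11, and a point on the handle's middle line, near the centre of mass, is x = -30, y = 0, z = 9. All sizes in mm.
- usb_hub: Plain black oblong USB hub lying flat, 45 wide (grasp across these), 120 long, 22 high. Loose, 0.08 to 0.15 kg. Origin: centre of its underside, z up; its long axis is its y axis turned 4 degrees towards +x. All sizes in mm.
- pad_small_circle: Fixed flat black rubber pad 70 x 70, 3 thick, with a white circle outline 34 in diameter at its centre: the place of the lens tube. Origin: centre of its underside. All sizes in mm.
- pad_large_circle: Fixed flat black rubber pad 90 x 90, 3 thick, with a white circle outline 52 in diameter at its centre: the place of the amber bottle. Origin: centre of its underside. All sizes in mm.
- pad_slot: Fixed flat black rubber pad 165 x 52, 3 thick, with a white round-ended slot outline 145 long (along its x) and 26 wide at its centre: the place of the screwdriver. Origin: centre of its underside. All sizes in mm.
- pad_rectangle: Fixed flat black rubber pad 70 x 142 (along its y), 3 thick, with a white rectangle outline 48 x 123 at its centre, long side along its y: the place of the USB hub. Origin: centre of its underside. All sizes in mm.
- wash_bottle: Bystander: white wash bottle with red cap and spout, 183 tall, 68 in diameter, standing at the right edge of the work area; leave it alone. Origin: underside. All sizes in mm.
- petri_dish: Bystander: clear petri dish, 90 in diameter, 14 high, lying beyond the work; leave it alone. Origin: centre of its underside. All sizes in mm.
Things that resemble listed ones, but are neither listed nor needed, are in the scene too. Leave any red look-alike of the pad_large_circle alone.

How it is judged (in metres and radians):
At the end, for the whole second after the job is handed in: All four released and at rest flat on their own pads (undersides 1-7 mm up, tilt under 0.15 rad), origins within 10 mm (tube, bottle) or 12 mm (screwdriver, hub) of the pad centres; the screwdriver's x axis within 0.35 rad, the hub's y axis within 0.26 rad of the pad's, either way round (horizontal distance between lens_tube and pad_small_circle below 0.01 m and height (world z) of lens_tube between 0.001 and 0.007 m and angle between each of lens_tube, amber_bottle, screwdriver, usb_hub's own z axis and vertical below 0.15 rad and linear speed of each of lens_tube, amber_bottle, screwdriver, usb_hub below 0.02 m/s and angular speed of each of lens_tube, amber_bottle, screwdriver, usb_hub below 0.2 rad/s and horizontal distance between amber_bottle and pad_large_circle below 0.01 m and height (world z) of amber_bottle between 0.001 and 0.007 m and horizontal distance between screwdriver and pad_slot below 0.012 m and height (world z) of screwdriver between 0.001 and 0.007 m and horizontal distance between usb_hub and pad_rectangle below 0.012 m and height (world z) of usb_hub between 0.001 and 0.007 m and angle between the x axis of screwdriver and the x axis of pad_slot, either way round below 0.35 rad and angle between the y axis of usb_hub and the y axis of pad_rectangle, either way round below 0.26 rad); the robot touches nothing.
It fails at once if the wash bottle or the petri dish is moved by more than 30 mm (distance of any of wash_bottle, petri_dish from where it was at the start of the episode above 0.03 m).
It fails at once if the amber bottle is tipped by more than 45 degrees (angle between amber_bottle's own z axis and vertical above 0.79 rad).
It also fails if it takes over 115 s, if anything falls off the work surface, if the arm or the gripper's body presses on something with over 40 N, if the wrist force passes 120 N, or if a joint passes its speed limit or range.

ROBOT

A 6-joint arm with a two-finger parallel gripper is mounted at the origin on a cart in front of the work surface, level with it; the furniture and walls round the work are solid. World frame = base frame: x ahead of the robot, y to its left, z up, the work surface at z = 0. Lengths are in mm, angles in rad, forces in N, time in s.
With the tool pointing down it reaches from about 350 to 975 mm from the base axis. Payload 7.1 kg.
Tool frame: the origin (TCP) lies at the very end of the fingers, on their centre line; the grasp point (between the pads) lies ctrl.hold_point_z behind it (ctrl.hold_point_z is the distance from the TCP to the grasp point, in mm); z points along the fingers, y is the line along which they close (so a half turn about z gives the same grasp; the last joint's range is limited). The gripper opens to 88 mm and grips with 3 to 60 N. Pads are 20 mm wide; open, the fingers measure 115 mm over their backs; the gripper's body (75 mm by 178 mm) begins 61 mm behind the grasp point.
Start: joints at [1.317, 0.423, 1.63, -0, 1.089, -0.019], TCP at [145.374, 607.841, 188.875] pointing down, gripper open.
Joint ranges: [-3, 3], [-0.9, 2.11], [0.09, 2.58], [-1.31, 4.45], [0.11, 2.69], [-2.54, 2.54]. Speed limits (rad/s): [2.39, 2.39, 3.01, 3.14, 3.14, 3.14].

INTERFACE

Orientations are given as a rotation vector (axis times angle).
In Python, from workcell import ctrl gives the robot as it stands. The module is installed in compiled form; this text tells all that it offers.
- The arm moves only by the shell command python3 -m creep 'ROWS'. ROWS is JSON, a list of rows, each an object with "translation": the shift along the tool's x, y, z in mm, a list of three; "angular": the turn, a rotation vector about the tool's x, y, z in rad, a list of three; "jaw": the opening, from 0 (shut) to 1 (fully open). A call has exactly 8 rows; each row is the pose to reach, as a shift and turn from the pose commanded when the call began, along the tool's axes at that moment; what a row does not reach only later rows make up. A row lasts 1/8 s, in which the tool goes at most 62.5 mm and 10.7 degrees, less where a joint would pass 70% of its speed; a pose out of reach is approached as far as the arm can. A call with a gripper value outside its range is refused whole. The fingers move at their own pace and stop on an object; the grip force is fixed at half the most. Time passes only in rows, so rows that repeat a pose let the fingers close, or fill a call up. It gives the time, the measured TCP pose, the force, the opening and the grip force at its end, in the units of the state.
- ctrl.get_obs(): the state, without advancing time (a new reading comes with each control period).
- ctrl.get_image(name): name is "side" or "top"; returns the picture (480x640x3 uint8, red, green, blue); there is no depth.
- ctrl.camera_info(name): a dict with "camera_matrix" (3x3 intrinsics, pixels), "distortion" ([k1, k2, p1, p2, k3] as OpenCV has them; the pictures are not rectified), "world_from_camera" (4x4, takes a point from camera to world coordinates). Camera axes: x right, y up, looking along -z (the intrinsics and any distortion apply to the point x, -y, -z); pixel columns grow to the right and rows downward; lengths in mm; the calibration is good to about 2 mm. A picture is of the moment at which its call begins. camera_info takes no time and is no camera call.
- ctrl.close_job(): hands the job in; it is judged then, once.
Trained networks look in the newest picture that a camera, given by its name, has taken for a name from the list of things; names that differ only in an ending like _2 or _b are one class to them, and where a whole thing is asked for, a point or a joint stands for the part that bears it (a point fixed in the world has none). Each returns a list of dicts, best first, with "score" (0 to 1); they miss things now and then, are a little off and sometimes report something else, mostly with a low value. They report only what shows in the picture. A call takes as long as a camera call. They do not tell look-alikes from the thing itself.
- ctrl.look_for(camera, label): "rect" ([left, top, right, bottom] in pixels, round what is visible of it).
The state is a dict: "t": time; "qpos": joint angles; "qvel": joint speeds; "joint_torque": joint torques, N m; "ee_pos": TCP position; "orientation": TCP orientation; "ft_force": force on the tool from outside, world axes, zero at the start; "moment": the same for the moment, N m; "width": finger opening in mm; "grasp_force": force on a finger pad.
Only numpy, scipy, OpenCV 4.12 (cv2) and the standard library are available. Lean on these libraries where they do the work, as an engineer would, in place of code of your own. Each camera call takes 0.05 s, during which the arm holds its last target. There are 200 camera calls.

## Working session

There is one attempt and no reset: what is moved stays moved. The work goes in short steps, Python scripts to look and compute and a shell command to move; the robot and the scene stay as the last step left them, time stands still between calls to the robot, and variables do not carry over. Pictures are saved under pics/ and viewed, at most 14 in all, crops included, and the job is handed in when it is done.

```bash
mkdir -p pics; cat > h.py <<'E'
import numpy as np, cv2
from workcell import ctrl
from scipy.spatial.transform import Rotation as R
def cam(n):
    c=ctrl.camera_info(n); return np.array(c["camera_matrix"],float),np.array(c["distortion"],float),np.array(c["world_from_camera"],float)
def p2w(n,uv,z):
    K,D,T=cam(n); p=cv2.undistortPoints(np.array(uv,float).reshape(-1,1,2),K,D).reshape(-1,2)
    d=np.c_[p[:,0],-p[:,1],-np.ones(len(p))]@T[:3,:3].T; o=T[:3,3]
    return o+d*((z-o[2])/d[:,2])[:,None]
def w2p(n,P):
    K,D,T=cam(n); q=(np.array(P,float).reshape(-1,3)-T[:3,3])@T[:3,:3]; q=q*[1,-1,-1]
    return cv2.projectPoints(q,np.zeros(3),np.zeros(3),K,D)[0].reshape(-1,2)
def shot(n,f):
    im=ctrl.get_image(n); cv2.imwrite(f"pics/{f}.png",im[...,::-1]); return im
E
python3 - <<'E'
from h import *
np.set_printoptions(precision=1,suppress=True)
for n in("top","side"):
    shot(n,n+"0"); print(n,cam(n)[2][:3,3],cam(n)[2][:3,2],cam(n)[0][0,0])
    for l in "lens_tube amber_bottle screwdriver usb_hub pad_small_circle pad_large_circle pad_slot pad_rectangle wash_bottle petri_dish".split():
        for r in ctrl.look_for(n,l)[:3]:
            b=r["rect"]; print(l,round(r["score"],2),np.array(b),p2w(n,[(b[0]+b[2])/2,(b[1]+b[3])/2],3)[0,:2])
o=ctrl.get_obs(); print(o["t"],R.from_rotvec(o["orientation"]).as_matrix(),ctrl.hold_point_z)
E
```

```text
top [ 279.2  -93.6 1339.3] [-0.2  0.   1. ] 472.63369552674294
amber_bottle 0.5 [247.7 196.7 270.5 221.5] [624.2  87.8]
screwdriver 0.5 [188.  196.2 200.1 227.4] [611.2 278.5]
usb_hub 0.57 [229.7 254.6 272.9 277.8] [455.8 101.6]
pad_small_circle 0.66 [372.  262.7 401.3 288.6] [ 439.2 -284.8]
pad_large_circle 0.74 [366.  304.1 404.1 347.3] [ 298.2 -280.8]
pad_large_circle 0.65 [187.3 197.3 197.7 225.6] [612.1 283.2]
pad_slot 0.57 [170.9 240.4 200.  299.2] [439.9 290.3]
pad_rectangle 0.97 [294.5 254.4 345.9 289.6] [444.6 -95.4]
wash_bottle 0.7 [438.3 195.7 470.6 228.2] [ 632.1 -485.1]
petri_dish 0.81 [242.8 147.6 274.8 178.3] [766.1  96.3]
side [  407.1 -1183.7   859.3] [-0.1 -0.8  0.6] 563.369491717831
lens_tube 0.75 [373.8 307.2 383.2 324.1] [ 622.  -300.4]
lens_tube 0.34 [252.7 181.2 311.8 189.3] [445.9 292.6]
amber_bottle 0.96 [340.3 190.7 359.1 222.5] [628.  147.5]
screwdriver 0.54 [327.3 176.3 352.7 184.3] [621.7 298.4]
usb_hub 0.97 [278.9 204.9 302.1 235.2] [457.2 101.8]
pad_small_circle 0.9 [279.8 302.8 309.9 332.9] [ 439.6 -283.3]
pad_small_circle 0.65 [373.  304.2 384.5 324.9] [ 623.2 -297. ]
pad_large_circle 0.71 [200.9 304.9 256.  344.4] [ 296.  -285.4]
pad_large_circle 0.61 [333.3 248.6 369.5 278.2] [ 592.1 -109.6]
pad_slot 0.61 [255.3 182.  312.  189.3] [449.9 289.7]
pad_rectangle 0.77 [274.5 246.1 309.3 284.7] [446.5 -98.1]
wash_bottle 0.59 [378.  291.7 416.1 387.5] [ 646.2 -376.2]
petri_dish 0.87 [389.3 202.5 417.8 223.9] [770.5  93.6]
1.1 [[-1.   0.2 -0. ]
 [ 0.2  1.   0. ]
 [ 0.   0.  -1. ]] 18.700000000000003
```

View pics/top0.png

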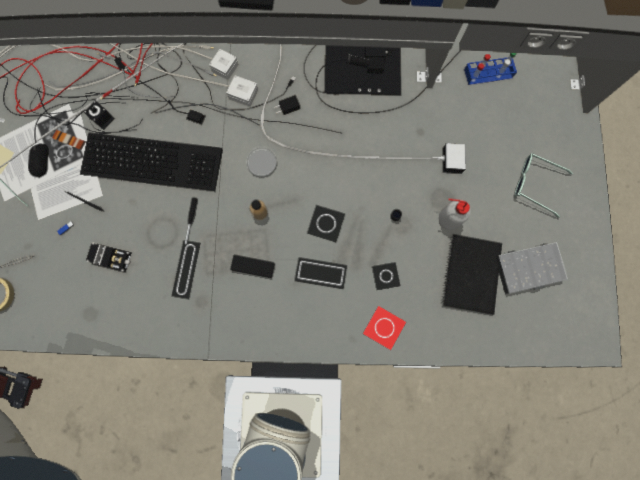

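View pics/side0.png

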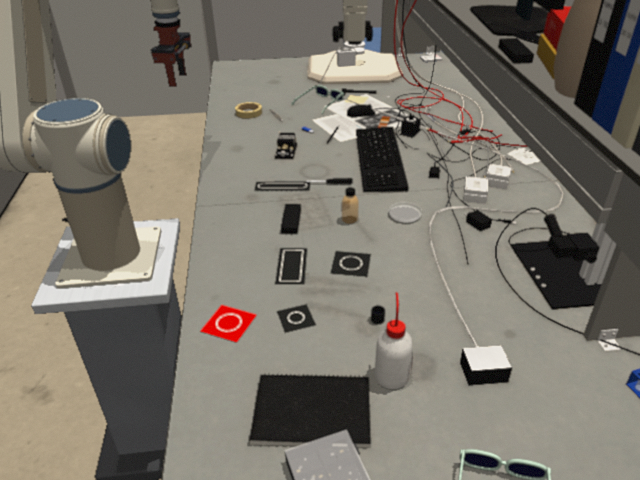

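The top view shows the hub at (252,266), bottle at (259,209), tube at (396,215) and screwdriver from (193,200) to (187,240). The pads are at slot (186,270), rectangle (321,273), small circle (386,276) and large circle (326,223). The red look-alike is at (385,328). Next I'll refine these by segmentation.

```bash
python3 - <<'E'
from h import *
np.set_printoptions(precision=1,suppress=True)
im=cv2.imread("pics/top0.png"); g=cv2.cvtColor(im,cv2.COLOR_BGR2GRAY)
# white outlines on dark pads: local threshold inside pad boxes
for l,(x0,y0,x1,y1) in dict(slot=(171,238,202,300),rect=(294,255,348,291),small=(372,263,401,290),large=(308,206,345,242)).items():
    s=g[y0:y1,x0:x1]; dark=(s<75).astype(np.uint8)
    cs=max(cv2.findContours(dark,cv2.RETR_EXTERNAL,cv2.CHAIN_APPROX_NONE)[0],key=cv2.contourArea)
    m=np.zeros_like(s); cv2.drawContours(m,[cv2.convexHull(cs)],-1,255,-1); m=cv2.erode(m,np.ones((5,5)))
    v,u=np.nonzero((s>110)&(m>0))
    w=p2w("top",np.c_[u+x0,v+y0],3)[:,:2].astype(np.float32); r=cv2.minAreaRect(w)
    wp=p2w("top",cv2.convexHull(cs).reshape(-1,2)+[x0,y0],3)[:,:2].astype(np.float32)
    print(l,len(w),"outline",r,"pad",cv2.minAreaRect(wp))
# hub dark
s=g[250:282,225:280]; v,u=np.nonzero(s<70); w=p2w("top",np.c_[u+225,v+250],20)[:,:2].astype(np.float32); print("hub z20",cv2.minAreaRect(w))
w=p2w("top",[[193,199],[193,222],[187,241]],9); print("sd",w[:,:2])
v,u=np.nonzero(g[200:235,380:410]<60); w=p2w("top",np.c_[u+380,v+200],15)[:,:2].astype(np.float32); print("tube",cv2.minAreaRect(w))
c=cv2.resize(im[185:305,165:425],None,fx=3.05,fy=3.05,interpolation=cv2.INTER_CUBIC); cv2.imwrite("pics/c0.png",c)
E
```

```text
slot 195 outline ((442.9845886230469, 290.49029541015625), (32.32756805419922, 147.53720092773438), 83.09127807617188) pad ((442.4249267578125, 289.86474609375), (50.72374725341797, 162.49359130859375), 82.46111297607422)
rect 167 outline ((442.36395263671875, -96.27033233642578), (127.96139526367188, 52.24136734008789), 82.05694580078125) pad ((442.35223388671875, -96.48388671875), (139.6140899658203, 68.15882873535156), 82.06755065917969)
small 55 outline ((438.23138427734375, -282.9393310546875), (34.5201416015625, 34.333953857421875), 0.26154181361198425) pad ((438.3956298828125, -282.3634948730469), (68.8118896484375, 67.59738159179688), 11.721020698547363)
large 82 outline ((588.0383911132812, -108.386474609375), (53.54541015625, 52.249061584472656), 1.6004575490951538) pad ((587.2268676757812, -107.81436920166016), (87.84230041503906, 88.20301818847656), 74.12181854248047)
hub z20 ((453.8055725097656, 96.49986267089844), (120.68819427490234, 46.6379508972168), 81.25089263916016)
sd [[648.2 283. ]
 [579.2 277.5]
 [522.7 290.6]]
tube ((614.346923828125, -309.24505615234375), (27.065492630004883, 33.591636657714844), 64.20367431640625)
```

View pics/c0.png

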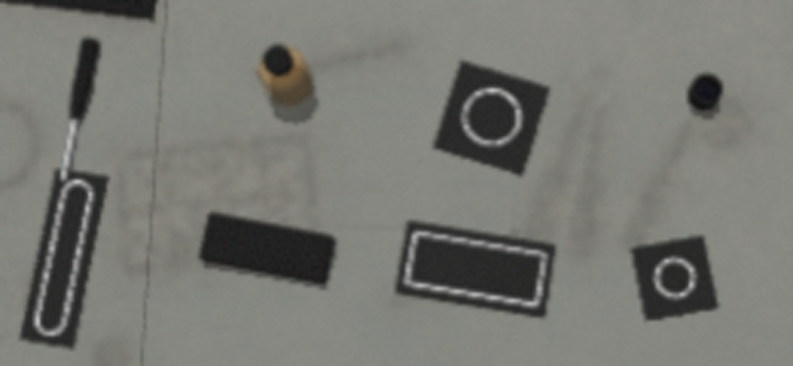

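The crop shows all four pads and all four items clearly, with the screwdriver blade tip just over the top end of the slot pad. Next I'll fit the standing items in both views and work out the moves.

```bash
cat >> h.py <<'E'
def go(x,y,z,yaw):
    """shift/turn for the tool to world TCP (x,y,z), pointing down, with tool y at angle yaw (deg, mod 180)"""
    o=ctrl.get_obs(); M=R.from_rotvec(o["orientation"])
    p=M.inv().apply(np.array([x,y,z])-o["ee_pos"]); best=None
    for k in(0,180):
        a=np.radians(yaw+k); yv=np.array([np.cos(a),np.sin(a),0]); zv=np.array([0,0,-1.])
        r=(M.inv()*R.from_matrix(np.c_[np.cross(yv,zv),yv,zv])).as_rotvec()
        if best is None or np.linalg.norm(r)<np.linalg.norm(best): best=r
    print("T",p.round(1),"A",best.round(3),"q6",o["qpos"][5].round(2),"t",o["t"])
E
python3 - <<'E'
from h import *
from scipy.optimize import least_squares
np.set_printoptions(precision=1,suppress=True)
a=np.linspace(0,2*np.pi,60); C=np.c_[np.cos(a),np.sin(a)]
def cyl(x,prof): return np.vstack([np.c_[C*r+x,np.full(60,z)] for r,z in prof])
def bb(n,P): p=w2p(n,P); return np.r_[p.min(0),p.max(0)]
T=cv2.imread("pics/top0.png"); S=cv2.imread("pics/side0.png")
def dk(im,x0,y0,x1,y1,f):
    m=f(im[y0:y1,x0:x1].astype(int)); m=m.astype(np.uint8); cs=max(cv2.findContours(m,0,1)[0],key=cv2.contourArea); x,y,w,h=cv2.boundingRect(cs); return np.array([x+x0-.5,y+y0-.5,x+x0+w-.5,y+y0+h-.5])
dark=lambda i:i.max(2)<70
tan=lambda i:(i[...,2]-i[...,0]>25)|(i.max(2)<60)
for nm,prof,bt,bs,x0 in(("tube",[(15.5,0),(15.5,29)],dk(T,380,200,412,232,dark),dk(S,365,300,388,330,dark),[610,-309]),
  ("bottle",[(22.5,0),(22.5,60),(13.5,80),(13.5,96)],dk(T,240,190,278,228,tan),dk(S,335,185,365,226,tan),[600,90])):
    for w in((1,1),(1,0),(0,1)):
        r=least_squares(lambda x:np.r_[w[0]*(bb("top",cyl(x,prof))-bt),w[1]*(bb("side",cyl(x,prof))-bs)],x0); print(nm,w,r.x,r.fun)
g=cv2.cvtColor(T,cv2.COLOR_BGR2GRAY); v,u=np.nonzero(g[194:226,184:202]<70)
w=p2w("top",np.c_[u+184,v+194],12)[:,:2].astype(np.float32); print("handle",cv2.minAreaRect(w),w.mean(0))
# outline of wash bottle base in side view
print("wash",p2w("side",[[394,383]],0))
go(613,285,120,88)
E
```

```text
tube (1, 1) [ 615.1 -310. ] [-0.6 -1.1  0.6 -0.2 -0.4 -0.2 -0.5  0.5]
tube (1, 0) [ 613.1 -310. ] [-0.6 -0.4  0.6  0.4 -0.  -0.  -0.   0. ]
tube (0, 1) [ 616.2 -309.7] [-0.  -0.   0.  -0.   0.  -0.4 -0.   0.4]
bottle (1, 1) [618.2  87.7] [-1.  -1.7  1.3  1.3 -0.2 -1.  -0.2  0.5]
bottle (1, 0) [617.6  88.2] [-1.1 -1.5  1.2  1.5 -0.  -0.  -0.   0. ]
bottle (0, 1) [618.6  86.6] [-0.  -0.   0.   0.   0.  -0.8 -0.   0.7]
handle ((613.0437622070312, 281.7356262207031), (16.958894729614258, 76.5859603881836), 83.36553955078125) [613.8 281.8]
wash [[ 615.7 -485.2    0. ]]
T [-529.9 -205.2   68.9] A [ 0.  -0.  -0.2] q6 -0.02 t 1.1
```

```bash
python3 -c "
from h import *
go(613,282,60,83.4)"
```

```text
T [-530.6 -208.1  128.9] A [ 0.   -0.   -0.12] q6 -0.02 t 1.1
```

```bash
python3 -m creep '[{"translation":[-530.6,-208.1,60],"angular":[0,0,-0.12],"jaw":0.6},{"translation":[-530.6,-208.1,60],"angular":[0,0,-0.12],"jaw":0.6},{"translation":[-530.6,-208.1,60],"angular":[0,0,-0.12],"jaw":0.6},{"translation":[-530.6,-208.1,60],"angular":[0,0,-0.12],"jaw":0.6},{"translation":[-530.6,-208.1,60],"angular":[0,0,-0.12],"jaw":0.6},{"translation":[-530.6,-208.1,100],"angular":[0,0,-0.12],"jaw":0.6},{"translation":[-530.6,-208.1,128],"angular":[0,0,-0.12],"jaw":0.6},{"translation":[-530.6,-208.1,128],"angular":[0,0,-0.12],"jaw":0.6}]'; python3 -c "
from h import *
go(613,282,2.5,83.4)"
```

```text
t: 2.1
ee_pos: [547.0, 328.1, 93.6]
orientation: [0.18, 3.136, 0.001]
ft_force: [0.8, 0.3, -0.8]
width: 52.6
grasp_force: 0.0
T [-70.8 -38.3  91.1] A [0.001 0.001 0.   ] q6 -0.93 t 2.1
```

```bash
python3 -m creep '[{"translation":[-70,-38,50],"angular":[0,0,0],"jaw":0.6},{"translation":[-70,-38,50],"angular":[0,0,0],"jaw":0.6},{"translation":[-70,-38,50],"angular":[0,0,0],"jaw":0.6},{"translation":[-70,-38,50],"angular":[0,0,0],"jaw":0.6},{"translation":[-70,-38,50],"angular":[0,0,0],"jaw":0.6},{"translation":[-70,-38,50],"angular":[0,0,0],"jaw":0.6},{"translation":[-70,-38,50],"angular":[0,0,0],"jaw":0.6},{"translation":[-70,-38,50],"angular":[0,0,0],"jaw":0.6}]'; python3 -c "
from h import *
go(613,282,2.5,83.4)"
```

```text
t: 3.1
ee_pos: [610.3, 283.8, 44.2]
orientation: [0.18, 3.136, 0.0]
ft_force: [-0.0, -0.2, 0.6]
width: 52.8
grasp_force: 0.0
T [-2.9 -1.4 41.7] A [0.    0.    0.001] q6 -1.04 t 3.1
```

```bash
python3 -m creep '[{"translation":[-2.9,-1.4,25],"angular":[0,0,0],"jaw":0.5},{"translation":[-2.9,-1.4,41.5],"angular":[0,0,0],"jaw":0.5},{"translation":[-2.9,-1.4,41.5],"angular":[0,0,0],"jaw":0.5},{"translation":[-2.9,-1.4,41.5],"angular":[0,0,0],"jaw":0},{"translation":[-2.9,-1.4,41.5],"angular":[0,0,0],"jaw":0},{"translation":[-2.9,-1.4,41.5],"angular":[0,0,0],"jaw":0},{"translation":[-2.9,-1.4,41.5],"angular":[0,0,0],"jaw":0},{"translation":[-2.9,-1.4,41.5],"angular":[0,0,0],"jaw":0}]'; python3 -c "
from h import *
go(472,286.8,45,83.4)
go(472,286.8,6,83.4)"
```

```text
t: 4.1
ee_pos: [613.2, 281.8, 2.7]
orientation: [0.18, 3.136, 0.0]
ft_force: [-0.3, 0.1, -0.8]
width: 0.6
grasp_force: 0.0
T [140.8 -11.2 -42.4] A [0. 0. 0.] q6 -1.04 t 4.1
T [140.8 -11.2  -3.4] A [0. 0. 0.] q6 -1.04 t 4.1
```

The jaws closed on nothing, so I'll look.

```bash
python3 - <<'E'
from h import *
a=shot("top","top1");b=shot("side","side1")
A=cv2.resize(a[185:305,150:280],None,fx=4,fy=4,interpolation=2)[:480,:400]
B=cv2.resize(b[130:230,230:380],None,fx=2.66,fy=2.66,interpolation=2)
c=np.zeros((480,800,3),np.uint8); c[:480,:400]=A; c[:B.shape[0],400:400+B.shape[1]]=B[:, :400]; cv2.imwrite("pics/c1.png",c[...,::-1])
print(w2p("top",[ctrl.get_obs()["ee_pos"]]),w2p("side",[ctrl.get_obs()["ee_pos"]]))
E
```

```text
[[193.0430927  211.18535679]] [[337.95150963 183.37368669]]
```

View pics/c1.png

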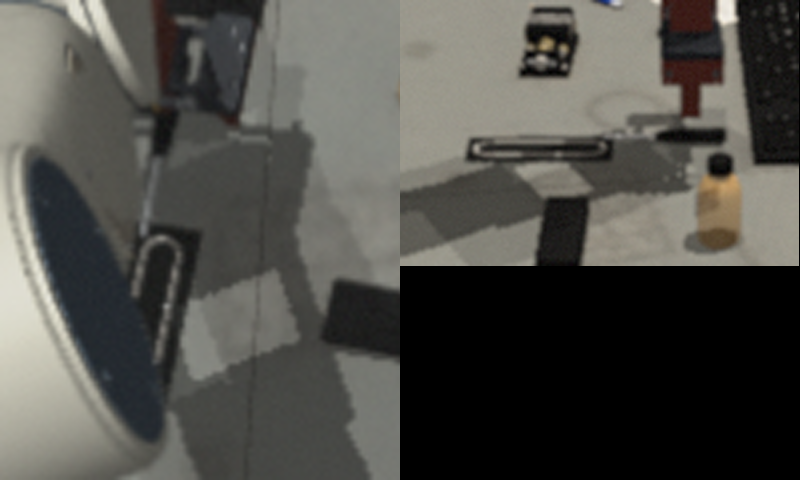

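The side crop shows the fingertip ending about 10 px above the projected TCP, with the handle apparently untouched at (690,135). I'll compare with the start picture.

```bash
python3 - <<'E'
from h import *
print(w2p("side",[[145.374,607.841,188.875],[145.4,607.8,207],[145.4,607.8,250]]),w2p("top",[[145.374,607.841,188.875],[145.4,607.8,250]]))
print(w2p("side",[[613,282,z] for z in(2.7,21,40,83)]))
a=cv2.imread("pics/side0.png")[0:110,120:220];b=cv2.imread("pics/side1.png")[105:205,280:380]
c=np.hstack([cv2.resize(a[:100],None,fx=4,fy=4,interpolation=2),cv2.resize(b,None,fx=4,fy=4,interpolation=2)]);cv2.imwrite("pics/c2.png",c)
E
```

```text
[[178.76256814  91.19195862]
 [177.79879987  85.62820467]
 [175.44247008  72.13268497]] [[ 29.53895839 375.37889644]
 [ 14.40965155 377.4910468 ]]
[[337.90862264 183.28268582]
 [337.92797987 177.95372373]
 [337.94841026 172.34627069]
 [337.99594459 159.36606705]]
```

View pics/c2.png

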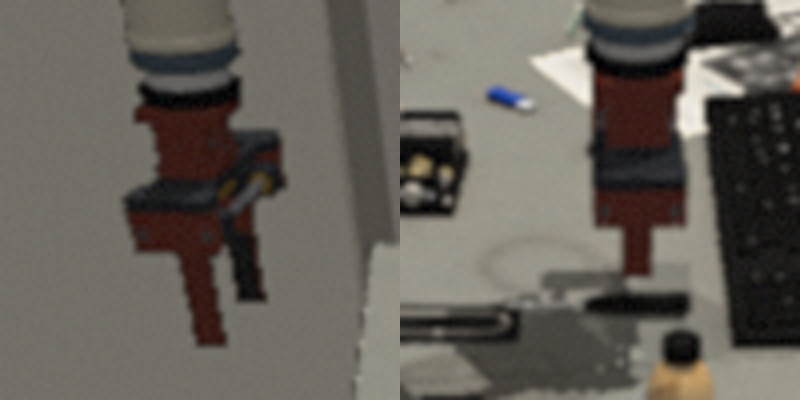

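```bash
python3 - <<'E'
from h import *
a=cv2.imread("pics/top0.png")[345:425,0:80]
c=cv2.resize(a,None,fx=6,fy=6,interpolation=2);cv2.imwrite("pics/c3.png",c)
yv=np.array([.2,.98,0]) 
for z in(189,222,269):
    for s in(-44,0,44): print(z,s,w2p("top",[np.array([145.4,607.8,z])+s*yv])[0].round(1),w2p("side",[np.array([145.4,607.8,z])+s*yv])[0].round(1))
E
```

```text
189 -44 [ 45.7 380.1] [174.7  96.4]
189 0 [ 29.5 375.4] [178.8  91.2]
189 44 [ 13.7 370.7] [182.7  86.1]
222 -44 [ 38.  381.4] [172.8  86.1]
222 0 [ 21.5 376.5] [177.  81.]
222 44 [  5.3 371.6] [181.  76.]
269 -44 [ 26.4 383.3] [170.1  70.9]
269 0 [  9.4 378.2] [174.4  66. ]
269 44 [ -7.3 373.1] [178.5  61.3]
```

View pics/c3.png

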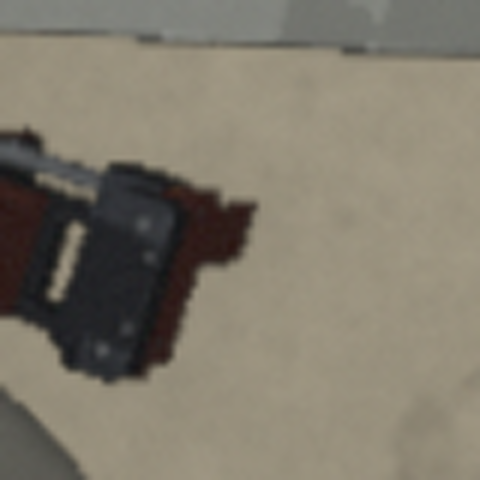

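Both cameras put the real fingertips about 32 mm above the reported TCP: the near tip is at (40,383) in the top view and (172,86) in the side view. I'll open, go down to reported z≈-25 and close again.

```bash
python3 -m creep '[{"translation":[0,0,0],"angular":[0,0,0],"jaw":0.6},{"translation":[0,0,0],"angular":[0,0,0],"jaw":0.6},{"translation":[0,0,0],"angular":[0,0,0],"jaw":0.6},{"translation":[0,0,0],"angular":[0,0,0],"jaw":0.6},{"translation":[0,0,10],"angular":[0,0,0],"jaw":0.6},{"translation":[0,0,20],"angular":[0,0,0],"jaw":0.6},{"translation":[0,0,25],"angular":[0,0,0],"jaw":0.6},{"translation":[0,0,27],"angular":[0,0,0],"jaw":0.6}]'; python3 -m creep '[{"translation":[0,0,0],"angular":[0,0,0],"jaw":0},{"translation":[0,0,0],"angular":[0,0,0],"jaw":0},{"translation":[0,0,0],"angular":[0,0,0],"jaw":0},{"translation":[0,0,0],"angular":[0,0,0],"jaw":0},{"translation":[0,0,0],"angular":[0,0,0],"jaw":0},{"translation":[0,0,0],"angular":[0,0,0],"jaw":0},{"translation":[0,0,0],"angular":[0,0,0],"jaw":0},{"translation":[0,0,0],"angular":[0,0,0],"jaw":0}]'
```

```text
t: 5.2
ee_pos: [612.7, 281.6, -25.3]
orientation: [-0.18, -3.135, 0.001]
ft_force: [-0.3, 0.4, -0.3]
width: 52.6
grasp_force: 0.0
t: 6.2
ee_pos: [613.3, 281.8, -24.4]
orientation: [0.18, 3.136, 0.0]
ft_force: [-0.6, 0.7, 3.1]
width: 17.0
grasp_force: 28.9
```

```bash
python3 -m creep '[{"translation":[0,0,-30],"angular":[0,0,0],"jaw":0},{"translation":[30,-2.4,-35],"angular":[0,0,0],"jaw":0},{"translation":[70,-5.6,-35],"angular":[0,0,0],"jaw":0},{"translation":[110,-8.8,-35],"angular":[0,0,0],"jaw":0},{"translation":[140.8,-11.2,-35],"angular":[0,0,0],"jaw":0},{"translation":[140.8,-11.2,-35],"angular":[0,0,0],"jaw":0},{"translation":[140.8,-11.2,-25],"angular":[0,0,0],"jaw":0},{"translation":[140.8,-11.2,-15],"angular":[0,0,0],"jaw":0}]'; python3 - <<'E'
from h import *
go(472.2,286.5,-20.8,83.4)
b=shot("side","side2"); cv2.imwrite("pics/c4.png",cv2.resize(b[120:220,230:390],None,fx=4,fy=4,interpolation=2)[...,::-1])
E
```

```text
t: 7.2
ee_pos: [473.3, 286.9, -10.2]
orientation: [0.181, 3.135, 0.001]
ft_force: [0.3, 0.0, -1.1]
width: 17.1
grasp_force: 28.5
T [ 1.1 -0.5 10.6] A [ 0.001  0.001 -0.   ] q6 -0.93 t 7.2
```

View pics/c4.png

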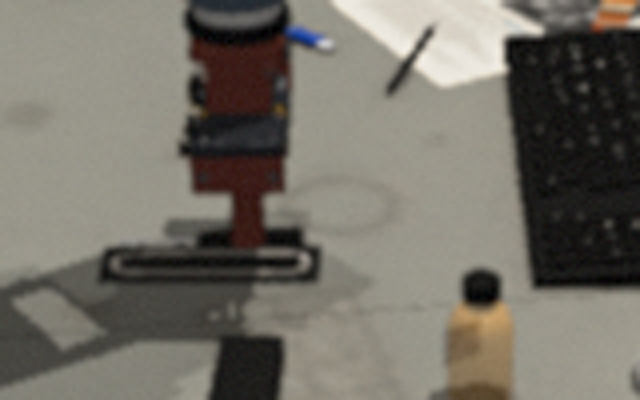

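The side crop shows the screwdriver held just above the slot and in line with it, at (250,240). I'll lower, release and rise.

```bash
python3 -m creep '[{"translation":[1.1,-0.5,6],"angular":[0,0,0],"jaw":0},{"translation":[1.1,-0.5,10.4],"angular":[0,0,0],"jaw":0},{"translation":[1.1,-0.5,10.4],"angular":[0,0,0],"jaw":0},{"translation":[1.1,-0.5,10.4],"angular":[0,0,0],"jaw":0.5},{"translation":[1.1,-0.5,10.4],"angular":[0,0,0],"jaw":0.5},{"translation":[1.1,-0.5,10.4],"angular":[0,0,0],"jaw":0.5},{"translation":[1.1,-0.5,-20],"angular":[0,0,0],"jaw":0.8},{"translation":[1.1,-0.5,-80],"angular":[0,0,0],"jaw":1}]';  python3 - <<'E'
from h import *
go(454,96.5,40,-8.75)
E
```

```text
t: 8.25
ee_pos: [469.1, 285.4, 69.6]
orientation: [-0.18, -3.132, 0.004]
ft_force: [0.6, 0.9, -0.8]
width: 60.4
grasp_force: 0.0
T [  -6.7 -189.3   30.2] A [ 1.000e-03 -5.000e-03 -1.533e+00] q6 -0.93 t 8.25
```

```bash
python3 -m creep '[{"translation":[-6,-189,30],"angular":[0,0,1.608],"jaw":1},{"translation":[-6,-189,30],"angular":[0,0,1.608],"jaw":1},{"translation":[-6,-189,30],"angular":[0,0,1.608],"jaw":1},{"translation":[-6,-189,30],"angular":[0,0,1.608],"jaw":1},{"translation":[-6,-189,30],"angular":[0,0,1.608],"jaw":1},{"translation":[-6,-189,30],"angular":[0,0,1.608],"jaw":1},{"translation":[-6,-189,30],"angular":[0,0,1.608],"jaw":1},{"translation":[-6,-189,30],"angular":[0,0,1.608],"jaw":1}]';  python3 - <<'E'
from h import *
go(454,96.5,-24,-8.75)
E
```

```text
t: 9.25
ee_pos: [455.2, 97.9, 40.7]
orientation: [2.276, 2.165, 0.0]
ft_force: [1.0, -0.1, 0.6]
width: 87.7
grasp_force: 0.0
T [-1.5 -1.2 64.7] A [ 0.    -0.     0.102] q6 0.24 t 9.25
```

```bash
python3 -m creep '[{"translation":[-1.5,-1.2,20],"angular":[0,0,0.102],"jaw":1},{"translation":[-1.5,-1.2,50],"angular":[0,0,0.102],"jaw":1},{"translation":[-1.5,-1.2,64],"angular":[0,0,0.102],"jaw":1},{"translation":[-1.5,-1.2,64],"angular":[0,0,0.102],"jaw":0.2},{"translation":[-1.5,-1.2,64],"angular":[0,0,0.102],"jaw":0.2},{"translation":[-1.5,-1.2,64],"angular":[0,0,0.102],"jaw":0.2},{"translation":[-1.5,-1.2,64],"angular":[0,0,0.102],"jaw":0.2},{"translation":[-1.5,-1.2,64],"angular":[0,0,0.102],"jaw":0.2}]';  python3 - <<'E'
from h import *
o=ctrl.get_obs()["ee_pos"]
go(o[0]-11.4,o[1]-192.9,o[2]+3.5,-8)
E
```

```text
t: 10.25
ee_pos: [454.4, 96.6, -23.0]
orientation: [2.377, 2.053, 0.002]
ft_force: [0.5, -0.3, 3.6]
width: 44.8
grasp_force: 29.9
T [-192.5   16.8   -3.6] A [ 0.001 -0.    -0.006] q6 0.33 t 10.25
```

```bash
python3 -m creep '[{"translation":[0,0,-30],"angular":[0,0,0],"jaw":0.2},{"translation":[-40,3.4,-35],"angular":[0,0,-0.006],"jaw":0.2},{"translation":[-90,7.8,-35],"angular":[0,0,-0.006],"jaw":0.2},{"translation":[-140,12.2,-35],"angular":[0,0,-0.006],"jaw":0.2},{"translation":[-192.5,16.8,-35],"angular":[0,0,-0.006],"jaw":0.2},{"translation":[-192.5,16.8,-35],"angular":[0,0,-0.006],"jaw":0.2},{"translation":[-192.5,16.8,-25],"angular":[0,0,-0.006],"jaw":0.2},{"translation":[-192.5,16.8,-15],"angular":[0,0,-0.006],"jaw":0.2}]';  python3 - <<'E'
from h import *
go(442.6,-96.3,-19.5,-8)
E
```

```text
t: 11.25
ee_pos: [442.2, -95.3, -9.3]
orientation: [-2.369, -2.062, 0.0]
ft_force: [0.7, -0.2, -2.7]
width: 45.0
grasp_force: 29.9
T [-1.   0.5 10.2] A [-0.001 -0.     0.001] q6 -0.1 t 11.25
```

Next: lower, release, rise high, then head for the bottle (96 mm tall).

```bash
python3 -m creep '[{"translation":[-1,0.5,5],"angular":[0,0,0],"jaw":0.2},{"translation":[-1,0.5,9.9],"angular":[0,0,0],"jaw":0.2},{"translation":[-1,0.5,9.9],"angular":[0,0,0],"jaw":0.2},{"translation":[-1,0.5,9.9],"angular":[0,0,0],"jaw":0.8},{"translation":[-1,0.5,9.9],"angular":[0,0,0],"jaw":0.8},{"translation":[-1,0.5,9.9],"angular":[0,0,0],"jaw":0.9},{"translation":[-1,0.5,-50],"angular":[0,0,0],"jaw":1},{"translation":[-1,0.5,-112],"angular":[0,0,0],"jaw":1}]';  python3 - <<'E'
from h import *
go(618,88,100,8)
E
```

```text
t: 12.25
ee_pos: [441.8, -97.3, 104.0]
orientation: [-2.37, -2.059, 0.003]
ft_force: [1.5, -0.0, 0.4]
width: 87.3
grasp_force: 0.0
T [208.1 148.6   3.6] A [-0.003 -0.001 -0.28 ] q6 -0.1 t 12.25
```

```bash
python3 -m creep '[{"translation":[40,30,0],"angular":[0,0,-0.28],"jaw":1},{"translation":[85,60,0],"angular":[0,0,-0.28],"jaw":1},{"translation":[130,93,0],"angular":[0,0,-0.28],"jaw":1},{"translation":[175,125,0],"angular":[0,0,-0.28],"jaw":1},{"translation":[208,148.6,0],"angular":[0,0,-0.28],"jaw":1},{"translation":[208,148.6,0],"angular":[0,0,-0.28],"jaw":1},{"translation":[208,148.6,0],"angular":[0,0,-0.28],"jaw":1},{"translation":[208,148.6,0],"angular":[0,0,-0.28],"jaw":1}]';  python3 - <<'E'
from h import *
go(618,88,-2,8)
a=shot("top","top3");b=shot("side","side3")
c=np.hstack([cv2.resize(a[180:300,165:365],None,fx=2,fy=2,interpolation=2),cv2.resize(b[130:290,230:380],None,fx=2.66,fy=2.66,interpolation=2)[:240]]); 
c=np.vstack([c,np.zeros((0,c.shape[1],3),np.uint8)]); cv2.imwrite("pics/c5.png",c[...,::-1])
cv2.imwrite("pics/c5.png",np.hstack([cv2.resize(a[180:300,165:365],(400,240)),cv2.resize(b[130:290,230:380],(399,426))[:240]])[...,::-1])
B=cv2.resize(b[120:290,230:400],None,fx=3.5,fy=3.5,interpolation=2); cv2.imwrite("pics/c5.png",B[...,::-1])
E
```

```text
t: 13.25
ee_pos: [618.0, 86.8, 103.4]
orientation: [-2.061, -2.37, 0.001]
ft_force: [-0.6, 0.0, -0.2]
width: 87.9
grasp_force: 0.0
T [  1.2   0.3 105.4] A [-0.001  0.    -0.001] q6 -0.02 t 13.25
```

View pics/c5.png

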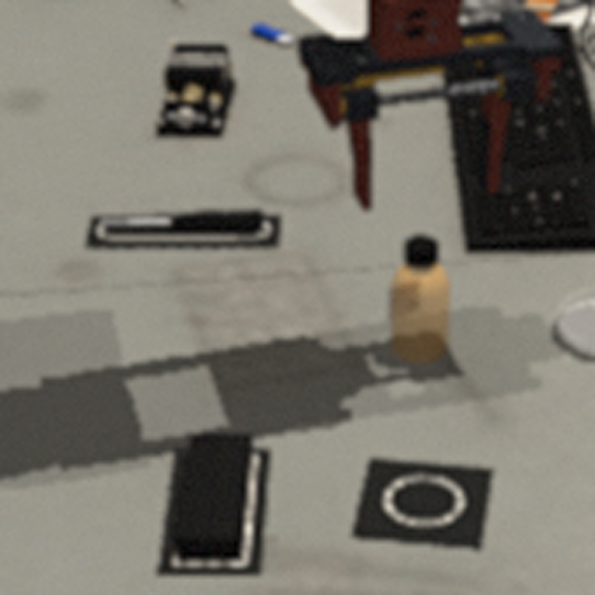

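The screwdriver and hub are on their pads, though the hub may sit a few mm toward -x. The open fingers straddle the bottle, whose body is at (420,310) in the crop, between tips at (365,205) and (495,190). I'll check the offsets numerically.

```bash
python3 - <<'E'
from h import *
np.set_printoptions(precision=1,suppress=True)
e=np.array([618,86.8,136]); d=np.array([np.cos(.14),np.sin(.14),0])
for s in(-49,49): q=w2p("side",[e+s*d])[0]; print("tip pred crop",(q-[230,120])*3.5)
print("bottle crop",(w2p("side",[[618,88,96],[618,88,0]])-[230,120])*3.5)
im=cv2.imread("pics/top3.png"); g=cv2.cvtColor(im,cv2.COLOR_BGR2GRAY)
x0,y0=294,252; s=im[252:294,294:350].max(2)
cv2.imwrite("pics/c6.png",np.hstack([cv2.resize(im[235:310,285:360],(400,400),interpolation=2),cv2.resize(im[225:300,150:225],(400,400),interpolation=2)]))
def box(cx,cy,h,a,L,W):
    a=np.radians(a);u=np.array([np.cos(a),np.sin(a)]);v=np.array([-u[1],u[0]])
    return np.array([np.r_[np.array([cx,cy])+i*L/2*u+j*W/2*v,h] for i,j in((1,1),(1,-1),(-1,-1),(-1,1))])
print("hub top if centred, crop",((w2p("top",box(442.4,-96.4,25,82,120,45))-[285,235]+.5)*400/75))
E
```

```text
tip pred crop [357.4 204.9]
tip pred crop [483.9 187. ]
bottle crop [[419.9 241.7]
 [418.  347.7]]
hub top if centred, crop [[ 72.4 222.3]
 [ 87.2 138.4]
 [312.1 176. ]
 [298.6 260.2]]
```

View pics/c6.png

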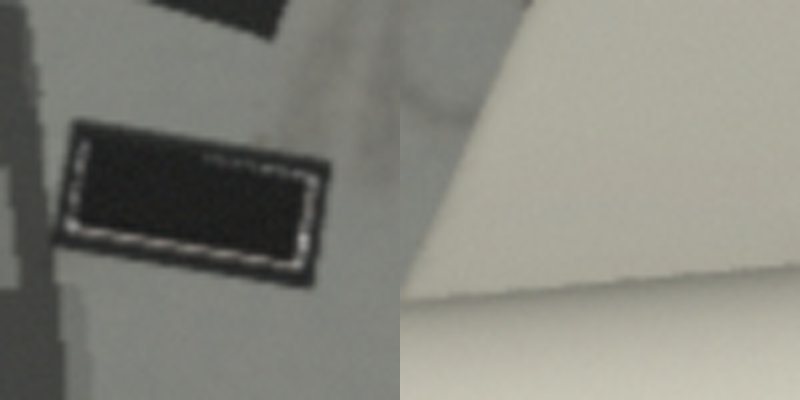

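The hub lies well on its rectangle in the top view, within about 3 mm. Next I'll go down on the bottle with a small -x bias and grip it.

```bash
python3 -m creep '[{"translation":[1,-1.7,0],"angular":[0,0,0],"jaw":1},{"translation":[1,-1.7,40],"angular":[0,0,0],"jaw":1},{"translation":[1,-1.7,80],"angular":[0,0,0],"jaw":1},{"translation":[1,-1.7,105],"angular":[0,0,0],"jaw":1},{"translation":[1,-1.7,105],"angular":[0,0,0],"jaw":1},{"translation":[1,-1.7,105],"angular":[0,0,0],"jaw":0.7},{"translation":[1,-1.7,105],"angular":[0,0,0],"jaw":0.6},{"translation":[1,-1.7,105],"angular":[0,0,0],"jaw":0.5}]'; python3 -m creep '[{"translation":[0,0,0],"angular":[0,0,0],"jaw":0.4},{"translation":[0,0,0],"angular":[0,0,0],"jaw":0.2},{"translation":[0,0,0],"angular":[0,0,0],"jaw":0.2},{"translation":[0,0,0],"angular":[0,0,0],"jaw":0.2},{"translation":[0,0,0],"angular":[0,0,0],"jaw":0.2},{"translation":[0,0,0],"angular":[0,0,0],"jaw":0.2},{"translation":[0,0,-4],"angular":[0,0,0],"jaw":0.2},{"translation":[0,0,-15],"angular":[0,0,0],"jaw":0.2}]';  python3 - <<'E'
from h import *
go(586,-108.3,40,8)
E
```

```text
t: 14.35
ee_pos: [617.9, 88.6, -0.4]
orientation: [2.06, 2.37, 0.002]
ft_force: [0.0, 0.2, -0.1]
width: 61.3
grasp_force: 0.0
t: 15.35
ee_pos: [616.7, 88.4, 13.2]
orientation: [-2.06, -2.371, 0.001]
ft_force: [0.2, -0.5, -1.4]
width: 44.4
grasp_force: 30.0
T [-190.5  -57.9  -26.7] A [-0.001  0.     0.   ] q6 -0.02 t 15.35
```

```bash
python3 -m creep '[{"translation":[-20,-6,-20],"angular":[0,0,0],"jaw":0.2},{"translation":[-60,-18,-26],"angular":[0,0,0],"jaw":0.2},{"translation":[-100,-30,-26],"angular":[0,0,0],"jaw":0.2},{"translation":[-140,-42,-26],"angular":[0,0,0],"jaw":0.2},{"translation":[-175,-53,-26],"angular":[0,0,0],"jaw":0.2},{"translation":[-190.5,-57.9,-26],"angular":[0,0,0],"jaw":0.2},{"translation":[-190.5,-57.9,-18],"angular":[0,0,0],"jaw":0.2},{"translation":[-190.5,-57.9,-5],"angular":[0,0,0],"jaw":0.2}]';  python3 - <<'E'
from h import *
go(586,-108.3,1.8,8)
b=shot("side","side4"); B=cv2.resize(b[150:300,270:420],None,fx=3.5,fy=3.5,interpolation=2); cv2.imwrite("pics/c7.png",B[...,::-1])
E
```

```text
t: 16.35
ee_pos: [586.9, -107.5, 18.3]
orientation: [2.06, 2.371, 0.001]
ft_force: [0.3, -0.5, -1.1]
width: 43.7
grasp_force: 30.0
T [-0.6 -1.  16.5] A [0.001 0.    0.001] q6 -0.34 t 16.35
```

View pics/c7.png

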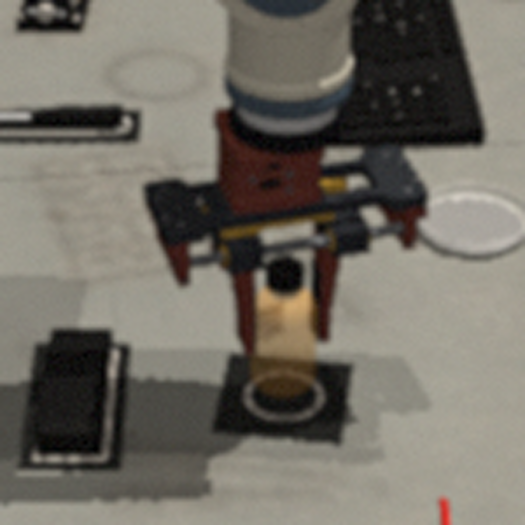

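The bottle is upright and centred above the circle, around (285,390) in the crop. I'll lower, release and rise.

```bash
python3 -m creep '[{"translation":[-0.6,-1,8],"angular":[0,0,0],"jaw":0.2},{"translation":[-0.6,-1,14],"angular":[0,0,0],"jaw":0.2},{"translation":[-0.6,-1,16.4],"angular":[0,0,0],"jaw":0.2},{"translation":[-0.6,-1,16.4],"angular":[0,0,0],"jaw":0.2},{"translation":[-0.6,-1,16.4],"angular":[0,0,0],"jaw":0.8},{"translation":[-0.6,-1,16.4],"angular":[0,0,0],"jaw":1},{"translation":[-0.6,-1,16.4],"angular":[0,0,0],"jaw":1},{"translation":[-0.6,-1,16.4],"angular":[0,0,0],"jaw":1}]'; python3 -m creep '[{"translation":[0,0,-40],"angular":[0,0,0],"jaw":1},{"translation":[0,0,-80],"angular":[0,0,0],"jaw":1},{"translation":[0,0,-110],"angular":[0,0,0],"jaw":1},{"translation":[0,0,-110],"angular":[0,0,0],"jaw":1},{"translation":[0,0,-110],"angular":[0,0,0],"jaw":1},{"translation":[0,0,-110],"angular":[0,0,0],"jaw":1},{"translation":[0,0,-110],"angular":[0,0,0],"jaw":1},{"translation":[0,0,-110],"angular":[0,0,0],"jaw":1}]';  python3 - <<'E'
from h import *
go(613.5,-310,40,-20)
E
```

```text
t: 17.4
ee_pos: [585.6, -109.0, 2.2]
orientation: [2.061, 2.371, 0.0]
ft_force: [0.3, 1.5, 0.7]
width: 80.6
grasp_force: 0.0
t: 18.4
ee_pos: [585.2, -108.8, 111.4]
orientation: [-2.06, -2.371, 0.001]
ft_force: [0.3, -0.4, -0.5]
width: 88.0
grasp_force: 0.0
T [-203.2    0.    71.3] A [-0.001 -0.     0.489] q6 -0.34 t 18.4
```

```bash
python3 -m creep '[{"translation":[-40,0,0],"angular":[0,0,0.15],"jaw":0.9},{"translation":[-80,0,0],"angular":[0,0,0.3],"jaw":0.8},{"translation":[-120,0,0],"angular":[0,0,0.489],"jaw":0.8},{"translation":[-160,0,20],"angular":[0,0,0.489],"jaw":0.8},{"translation":[-190,0,50],"angular":[0,0,0.489],"jaw":0.8},{"translation":[-203,0,71],"angular":[0,0,0.489],"jaw":0.8},{"translation":[-203,0,71],"angular":[0,0,0.489],"jaw":0.8},{"translation":[-203,0,71],"angular":[0,0,0.489],"jaw":0.8}]';  python3 - <<'E'
from h import *
go(613.5,-310,-24,-20)
E
```

```text
t: 19.4
ee_pos: [614.2, -309.0, 41.6]
orientation: [2.573, 1.803, 0.0]
ft_force: [-0.2, 0.3, -0.5]
width: 70.8
grasp_force: 0.0
T [-1.2 -0.3 65.6] A [ 0.    -0.     0.001] q6 -0.14 t 19.4
```

```bash
python3 -m creep '[{"translation":[-1.2,-0.3,25],"angular":[0,0,0],"jaw":0.8},{"translation":[-1.2,-0.3,50],"angular":[0,0,0],"jaw":0.8},{"translation":[-1.2,-0.3,64.5],"angular":[0,0,0],"jaw":0.8},{"translation":[-1.2,-0.3,64.5],"angular":[0,0,0],"jaw":0.8},{"translation":[-1.2,-0.3,64.5],"angular":[0,0,0],"jaw":0.1},{"translation":[-1.2,-0.3,64.5],"angular":[0,0,0],"jaw":0.1},{"translation":[-1.2,-0.3,64.5],"angular":[0,0,0],"jaw":0.1},{"translation":[-1.2,-0.3,64.5],"angular":[0,0,0],"jaw":0.1}]'; python3 -m creep '[{"translation":[0,0,0],"angular":[0,0,0],"jaw":0.1},{"translation":[0,0,0],"angular":[0,0,0],"jaw":0.1},{"translation":[0,0,0],"angular":[0,0,0],"jaw":0.1},{"translation":[0,0,-5],"angular":[0,0,0],"jaw":0.1},{"translation":[0,0,-20],"angular":[0,0,0],"jaw":0.1},{"translation":[0,0,-40],"angular":[0,0,0],"jaw":0.1},{"translation":[0,0,-40],"angular":[0,0,0],"jaw":0.1},{"translation":[0,0,-40],"angular":[0,0,0],"jaw":0.1}]';  python3 - <<'E'
from h import *
go(437.5,-283,16.5,-20)
b=shot("side","side5"); B=cv2.resize(b[200:350,270:420],None,fx=3.5,fy=3.5,interpolation=2); cv2.imwrite("pics/c8.png",B[...,::-1])
E
```

```text
t: 20.4
ee_pos: [613.3, -311.1, -23.1]
orientation: [2.573, 1.802, 0.0]
ft_force: [-0.9, 0.2, -0.7]
width: 33.9
grasp_force: 0.0
t: 21.4
ee_pos: [613.2, -311.0, 17.0]
orientation: [2.573, 1.802, 0.0]
ft_force: [-0.1, 0.1, -0.5]
width: 29.7
grasp_force: 30.0
T [ -33.8 -174.7    0.4] A [0.001 0.    0.   ] q6 -0.14 t 21.4
```

View pics/c8.png

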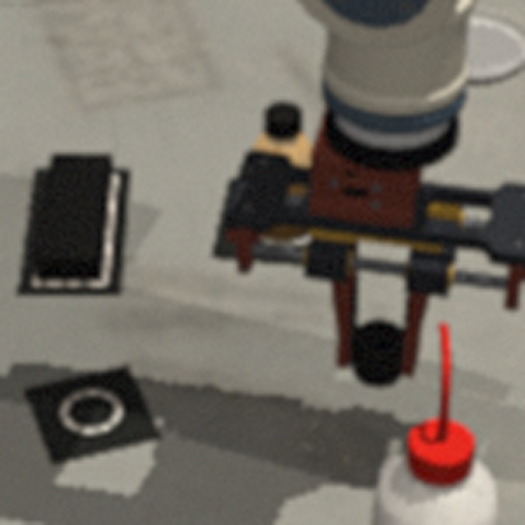

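The tube is held upright between the fingers at (378,350). Next I'll carry it to the small circle.

```bash
python3 -m creep '[{"translation":[-8,-40,0],"angular":[0,0,0],"jaw":0.1},{"translation":[-16,-80,0],"angular":[0,0,0],"jaw":0.1},{"translation":[-24,-120,0],"angular":[0,0,0],"jaw":0.1},{"translation":[-31,-160,0],"angular":[0,0,0],"jaw":0.1},{"translation":[-33,-174.5,0],"angular":[0,0,0],"jaw":0.1},{"translation":[-33,-174.5,10],"angular":[0,0,0],"jaw":0.1},{"translation":[-33,-174.5,20],"angular":[0,0,0],"jaw":0.1},{"translation":[-33,-174.5,20],"angular":[0,0,0],"jaw":0.1}]';  python3 - <<'E'
from h import *
go(437.5,-284,-19.6,-20)
b=shot("side","side6"); B=cv2.resize(b[220:350,240:370],None,fx=4,fy=4,interpolation=2); cv2.imwrite("pics/c9.png",B[...,::-1])
E
```

```text
t: 22.45
ee_pos: [438.4, -282.2, -4.7]
orientation: [-2.572, -1.802, 0.001]
ft_force: [-0.1, -0.2, 0.2]
width: 30.0
grasp_force: 30.0
T [-2.  -0.2 14.9] A [-0.001 -0.     0.001] q6 -0.25 t 22.45
```

View pics/c9.png

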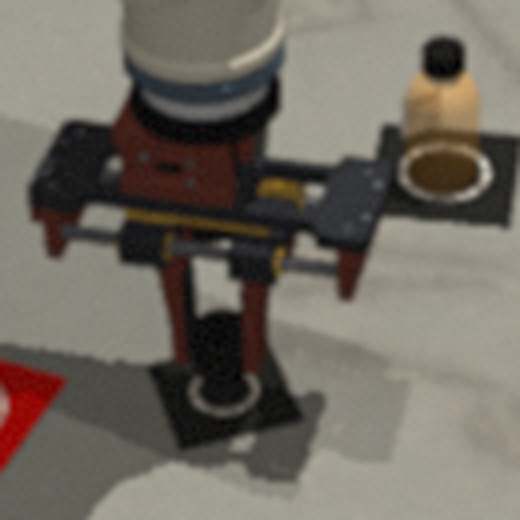

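The tube hangs over the circle at about (220,385), a touch toward -x; the bottle stands centred in its circle at (445,172). I'll lower with a 2 mm correction and release.

```bash
python3 -m creep '[{"translation":[-2,1.8,8],"angular":[0,0,0],"jaw":0.1},{"translation":[-2,1.8,14.8],"angular":[0,0,0],"jaw":0.1},{"translation":[-2,1.8,14.8],"angular":[0,0,0],"jaw":0.1},{"translation":[-2,1.8,14.8],"angular":[0,0,0],"jaw":0.1},{"translation":[-2,1.8,14.8],"angular":[0,0,0],"jaw":0.7},{"translation":[-2,1.8,14.8],"angular":[0,0,0],"jaw":0.7},{"translation":[-2,1.8,14.8],"angular":[0,0,0],"jaw":0.7},{"translation":[-2,1.8,-20],"angular":[0,0,0],"jaw":0.7}]'; python3 -m creep '[{"translation":[0,0,-60],"angular":[0,0,0],"jaw":0.7},{"translation":[0,0,-120],"angular":[0,0,0],"jaw":0.7},{"translation":[0,-60,-180],"angular":[0,0,0],"jaw":0.7},{"translation":[0,-90,-240],"angular":[0,0,0],"jaw":0.7},{"translation":[0,-90,-250],"angular":[0,0,0],"jaw":0.7},{"translation":[0,-90,-250],"angular":[0,0,0],"jaw":0.7},{"translation":[0,-90,-250],"angular":[0,0,0],"jaw":0.7},{"translation":[0,-90,-250],"angular":[0,0,0],"jaw":0.7}]';  python3 - <<'E'
from h import *
a=shot("top","top7");b=shot("side","side7")
B=cv2.resize(b[165:345,245:395],None,fx=3,fy=3,interpolation=2)[:540]; A=cv2.resize(a[230:300,160:210],(350,490),interpolation=2)
c=np.zeros((540,800,3),np.uint8); c[:,:450]=B; c[:490,450:]=A; cv2.imwrite("pics/c10.png",c[...,::-1])
T=a[...,::-1].astype(int); S=b[...,::-1].astype(int)
# tube centre vs circle in side view: predicted bbox if centred
aa=np.linspace(0,2*np.pi,60)
for nm,x,y,pr in(("tube",438.3,-282.7,[(15.5,3),(15.5,32)]),("bottle",587.6,-108.1,[(22.5,3),(22.5,63),(13.5,99)])):
    P=np.vstack([np.c_[r*np.cos(aa)+x,r*np.sin(aa)+y,np.full(60,z)] for r,z in pr]); p=w2p("side",P); print(nm,((np.r_[p.min(0),p.max(0)]-[245,165,245,165])*3).round())
print("sd line crop",((w2p("top",[[442.7-69*np.cos(np.radians(-7)),290.2-69*np.sin(np.radians(-7)),12],[442.7+69*np.cos(np.radians(-7)),290.2+69*np.sin(np.radians(-7)),12]])-[160,230])*7+[450,0]).round())
E
```

```text
t: 23.5
ee_pos: [437.2, -283.7, 15.2]
orientation: [-2.57, -1.799, 0.003]
ft_force: [0.4, 0.3, -0.8]
width: 61.2
grasp_force: 0.0
t: 24.5
ee_pos: [354.0, -253.6, 265.0]
orientation: [-2.571, -1.801, 0.001]
ft_force: [-0.7, 0.1, -0.5]
width: 61.5
grasp_force: 0.0
tube [124. 414. 169. 473.]
bottle [286. 189. 343. 312.]
sd line crop [[589. 437.]
 [656. 104.]]
```

View pics/c10.png

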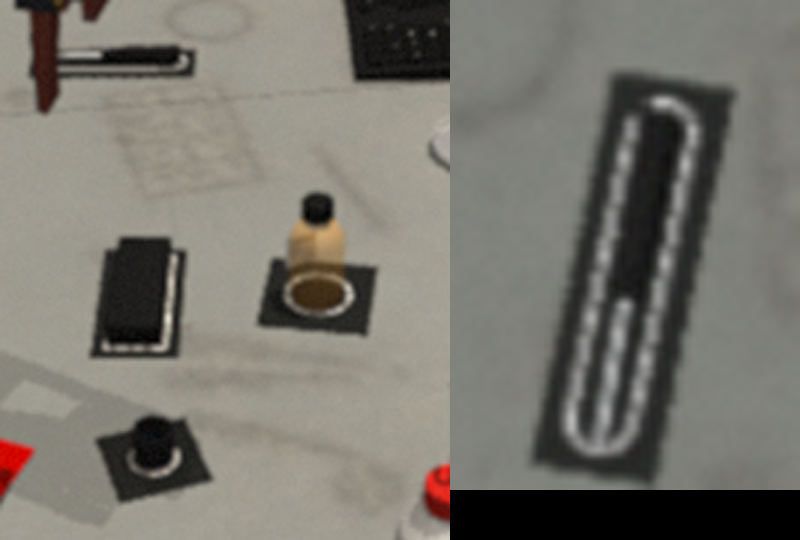

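The top crop shows the screwdriver centred in its slot, and the bottle stands inside its circle at (318,295). The tube is in its circle at (153,455). I'll do one numeric check of the tube and hub before handing in.

```bash
python3 - <<'E'
from h import *
np.set_printoptions(precision=1,suppress=True)
S0=cv2.imread("pics/side0.png").max(2); S=cv2.imread("pics/side7.png").max(2)
v,u=np.nonzero(S0[308:326,283:307]>120); r=np.r_[u.min()+283,v.min()+308,u.max()+283,v.max()+308]; 
def ring(im,thr):
    m=(im[303:333,278:312]>thr).astype(np.uint8); n,l,st,c=cv2.connectedComponentsWithStats(m,connectivity=8)
    return [(s[:4]+[278,303,0,0]).tolist()+c[i].round(1).tolist() for i,s in enumerate(st) if i and 15<s[4]<250]
print("ring side0",ring(S0,110)); print("circle pred",w2p("side",[[438.3,-282.7,3]]))
m=(S[300:330,280:312]<35).astype(np.uint8); n,l,st,c=cv2.connectedComponentsWithStats(m); i=1+st[1:,4].argmax(); print("tube blob",st[i]+[280,300,0,0,0],"tube pred centre",w2p("side",[[438.3,-282.7,17.5]]))
a=cv2.imread("pics/top7.png")
cv2.imwrite("pics/c11.png",np.hstack([cv2.resize(a[255:297,365:407],(400,400),interpolation=2),cv2.resize(a[200:242,305:347],(400,400),interpolation=2)]))
print("tube top-rim centre crop",(w2p("top",[[438.3,-282.7,32]])-[365,255]+.5)*9.52,"ring",(w2p("top",[[438.3,-282.7,3]])-[365,255]+.5)*9.52)
print("cap centre crop",(w2p("top",[[587.6,-108.1,99]])-[305,200]+.5)*9.52+[400,0])
E
```

```text
ring side0 [[278, 303, 34, 11, 14.6, 2.4], [287, 311, 18, 13, 17.5, 14.1], [278, 316, 7, 17, 1.8, 23.4], [288, 327, 24, 6, 24.8, 27.3]]
circle pred [[294.2 317.7]]
tube blob [287 304  23  17 219] tube pred centre [[293.9 312.8]]
tube top-rim centre crop [[218.  192.6]] ring [[204. 204.]]
cap centre crop [[609.3 148.8]]
```

View pics/c11.png

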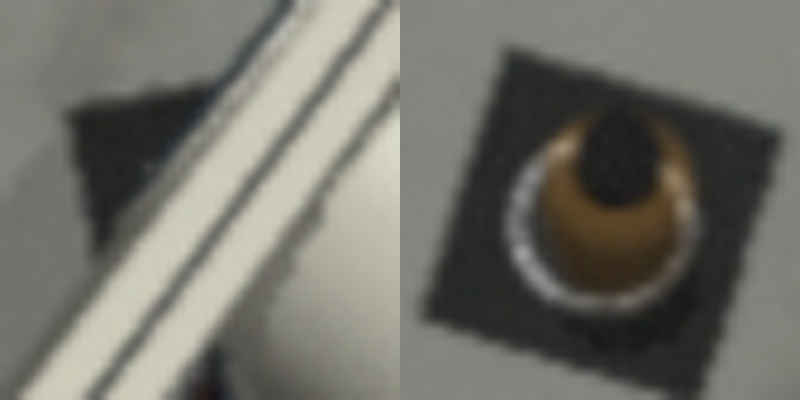

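The bottle is about 4 mm from its circle's centre, which is fine. The arm hides the tube from above, so I'll swing it aside and measure.

```bash
python3 -m creep '[{"translation":[60,0,0],"angular":[0,0,0],"jaw":0.7},{"translation":[120,0,0],"angular":[0,0,0],"jaw":0.7},{"translation":[180,0,0],"angular":[0,0,0],"jaw":0.7},{"translation":[240,0,0],"angular":[0,0,0],"jaw":0.7},{"translation":[300,0,0],"angular":[0,0,0],"jaw":0.7},{"translation":[300,0,0],"angular":[0,0,0],"jaw":0.7},{"translation":[300,0,0],"angular":[0,0,0],"jaw":0.7},{"translation":[300,0,0],"angular":[0,0,0],"jaw":0.7}]'; python3 - <<'E'
from h import *
from scipy.optimize import least_squares
np.set_printoptions(precision=1,suppress=True)
a=shot("top","top8").max(2)[255:297,365:407].astype(int)
aa=np.linspace(0,2*np.pi,60)
def mask(x,y):
    m=np.zeros((42*8,42*8),np.uint8)
    for z in(3,32): pass
    P=np.vstack([np.c_[15.5*np.cos(aa)+x,15.5*np.sin(aa)+y,np.full(60,z)] for z in(3,32)])
    h=cv2.convexHull(((w2p("top",P)-[365,255]+.5)*8).astype(np.float32)).astype(int); cv2.fillPoly(m,[h],255)
    return cv2.resize(m,(42,42),interpolation=cv2.INTER_AREA)/255.
# white ring pixels still visible should lie outside tube silhouette; tube dark
best=[]
for x in np.arange(424,454,1.):
    for y in np.arange(-297,-267,1.):
        m=mask(x,y); d=cv2.dilate(m,np.ones((3,3)))-m
        best.append(((a*m).sum()/m.sum()-0.5*(a*d).sum()/d.sum(),x,y))
print(sorted(best)[:5]); print(a[12:30,10:32])
E
```

```text
t: 25.6
ee_pos: [456.5, 26.7, 266.2]
orientation: [-2.575, -1.8, 0.001]
ft_force: [-0.7, -0.9, -0.3]
width: 61.8
grasp_force: 0.0
[(np.float64(-2.4672707771001186), np.float64(440.0), np.float64(-284.0)), (np.float64(-2.3204184048575556), np.float64(440.0), np.float64(-283.0)), (np.float64(-1.9740524652252205), np.float64(441.0), np.float64(-284.0)), (np.float64(-1.6503980599202492), np.float64(441.0), np.float64(-283.0)), (np.float64(-1.5189902779811533), np.float64(440.0), np.float64(-285.0))]
[[ 44  42  44  41  40  40  43  41  42  41  41  39  40  39  43  41  40  42
   39  42  45  75]
 [ 42  42  41  41  41  44  42  41  43  44  45  42  43  41  40  39  43  40
   39  41  46  67]
 [ 41  40  41  39  44  41  43  54  64  72  54  39  38  37  40  40  43  40
   43  40  42  58]
 [ 42  43  39  43  44  44  60 105 131  98  48  31  25  27  32  35  38  39
   39  38  42  54]
 [ 43  42  41  41  44  63 101 115 100  62  32  19  20  20  17  26  34  39
   39  43  41  48]
 [ 42  42  40  42  54 110 120  92  58  32  24  28  28  24  19  21  23  36
   39  42  42  44]
 [ 41  41  44  42  75 162 133  66  31  24
[... 375 characters left out ...]
9  27  29  27  28  27  42  41
   42  40  41  42]
 [ 51  42  42  42  73 146 120  56  26  28  31  30  25  28  28  45  81  63
   45  42  43  41]
 [ 51  40  42  43  57 122 146 104  48  25  25  27  33  36  45  76  88  63
   43  42  43  43]
 [ 51  42  42  40  47  76 119 122  88  59  42  39  43  60  84  86  66  49
   42  41  42  44]
 [ 55  44  41  40  41  48  71  90 106 108  93  86  91 128 110  68  43  39
   42  40  40  43]
 [ 63  46  45  42  41  44  44  54  63  74  73  83  76  78  65  43  39  39
   43  41  42  43]
 [ 84  48  43  43  43  42  43  42  43  45  46  49  43  42  42  40  41  41
   40  42  43  41]
 [ 91  50  42  42  42  44  40  41  38  40  40  42  40  41  41  43  44  41
   43  42  43  42]]
```

The tube is at about (440,-284), roughly 2 mm from its pad centre. Everything is released and the arm is clear, so I'll hand in.

```bash
python3 -c "
from workcell import ctrl
print(ctrl.close_job())"
```

```text
the job is handed in; nothing more can be done
None
```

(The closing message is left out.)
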